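# Hold the hidden bolt head behind the bench bracket

## Robot

A 6-joint arm with a two-finger parallel gripper is mounted at the origin on the work surface. World frame = base frame: x ahead of the robot, y to its left, z up, the work surface at z = 0. Lengths are in m, angles in rad, forces in N, time in s.
With the tool pointing down it reaches from about 0.375 to 0.975 m from the base axis. Payload 3.8 kg.
Tool frame: the origin (TCP) lies midway between the tips of the shut fingers; the grasp point (between the pads) lies robot.grip_point_offset behind it (robot.grip_point_offset is the distance from the TCP to the grasp point, in m); z points along the fingers, y is the line along which they close (so a half turn about z gives the same grasp; the last joint's range is limited). The gripper opens to 85 mm and grips with 20 to 120 N. Pads are 22 mm wide; open, the fingers measure 114 mm over their backs; the gripper's body (76 mm by 85 mm) begins 54 mm behind the grasp point. The pads swing forward as they close: fully open they stand 13 mm farther back than shut.
Start: joints at [-1.224, 0.264, 1.604, -0, 1.274, -0.037], TCP at [0.253, -0.626, 0.231] pointing down, gripper open.
Joint ranges: [-2.63, 2.63], [-0.94, 2.18], [0.31, 2.57], [-1.31, 4.45], [0, 2.66], [-2.55, 2.55]. Speed limits (rad/s): [2.57, 2.57, 3.14, 3.14, 3.14, 3.14].

## Interface

Orientations are given as a unit quaternion [x, y, z, w].
In Python, from cell import status, capture, camera_info, robot gives the robot as it stands.
- The arm moves only by the tool play_rows, never from a script. Its argument "targets" is a list of rows, each an object with "linear": the shift along the tool's x, y, z in normalised numbers (1 is 600 mm), a list of three; "rotation": the turn, a rotation vector about the tool's x, y, z in fractions of the full range, 1 being 180 degrees, a list of three; "fingers": the closure, from -1 (fully open) to 1 (shut). In form: [{"linear": [dx, dy, dz], "rotation": [rx, ry, rz], "fingers": fingers}, ...]. A call has 1 to 12 rows; each row is the pose to reach, as a shift and turn from the pose commanded when the call began, along the tool's axes at that moment; what a row does not reach only later rows make up. A row lasts 1/8 s, in which the tool goes at most 62.5 mm and 10.7 degrees, less where a joint would pass 70% of its speed; a pose out of reach is approached as far as the arm can. Shift and turn numbers lie between -1 and 1, and a call with a number outside is refused. A call with a gripper value outside its range is refused whole. The fingers move at their own pace and stop on an object; "force" is the grip in N (left out, the last holds). Time passes only in rows, so rows that repeat a pose let the fingers close. It gives the time, the measured TCP pose, the force, the opening and the grip force at its end, in the units of the state.
- status.observe(): the state, without advancing time (a new reading comes with each control period).
- capture(name): name is "side" or "top"; returns the picture (420x560x3 uint8, red, green, blue); there is no depth.
- camera_info(name): a dict with "fx", "fy", "cx", "cy" (pixels), "pose" (4x4, takes a point from camera to world coordinates). Camera axes: x right, y up, looking along -z (the intrinsics and any distortion apply to the point x, -y, -z); pixel columns grow to the right and rows downward; lengths in m; the calibration is good to about 2 mm. A picture is of the moment at which its call begins. camera_info takes no time and is no camera call.
- robot.close_job(): hands the job in; it is judged then, once.
The state is a dict: "time_s": time; "joints": joint angles; "qd": joint speeds; "effort": joint torques, N m; "tcp_pos": TCP position; "tcp_rot": TCP orientation; "contact_force": force on the tool from outside, world axes, zero at the start; "wrist_torque": the same for the moment, N m; "grip_width": finger opening in m; "gripper_force": force on a finger pad.
Only numpy, scipy, OpenCV 4.12 (cv2) and the standard library are available. Lean on these libraries where they do the work, as an engineer would, in place of code of your own. Each camera call takes 0.05 s, during which the arm holds its last target. There are 200 camera calls.

## Task

The nut runner on the bench bracket is dragging the bolt slowly round with the nut; the bolt's head is hidden in the narrow gap behind the bracket's front plate, and ear defenders are parked astride the bracket in the way. Lift the ear defenders off and hang them over the rail, one cup on each side of the bar, let go of them, then reach down into the gap, take the bolt head squarely between the fingers and hold it so that it stops turning. Finish while still holding the bolt head, with the ear defenders hanging still and everything else on the bench left where it was.

Things in the scene. Friction and masses are not known exactly. Their poses are not given: they have to be found in the camera images.
- bracket: Fixed dark steel U bracket, open at top and ends, left or right on the bench. Origin: on the bench under the middle of the gap; x from front to back plate, z up. Upright plates 6 mm thick, 76 mm long along y, 90 mm high; gap 50 mm wide (x -25 to 25 mm), floor 6 mm high. The front plate carries the bolt; a black nut runner (48 mm thick, top at 84 mm) lies in front of it to x = -150 mm.
- bolt: The steel bolt, its axis along the bracket's x, 60 mm above the bench; the origin lies on the axis in the middle of the gap. It turns with joint drive about its x axis; use bolt_head for the place to grip.
- bolt_head (a point): Centre of the hexagon head, 60 mm above the bench, 30 mm below the plates' tops. Head 30 mm over flats, 34.6 over corners, 14 mm thick along its axis, held 12 mm off the front plate by a collar. From this point 19 mm to the front plate, 31 mm to the back plate. Grip from above, fingers closing along the bracket's y (nothing beside it there), middle of the pads at this point.
- drive (a joint): Turn of the bolt about its axis, rad. The runner turns it at about 0.12 rad/s, pushing with about 0.2 N m, as long as it is not held. Two flats face along the bracket's y at 0 and every 1.047 rad. The head may settle up to 0.5 rad round on to its flats as the fingers close; a grip of 40 to 60 N holds it.
- ear_defenders: Loose rigid ear defenders, 140 to 240 g: white cups, black band. They start astride the bracket, standing on the cups. Origin: midway between the cups' undersides; z up, y from cup to cup. 152 mm over the cups, 96 mm between them, cups 65 mm (x) by 80 mm high, whole height 152 mm. Cushion on top 24 mm (x) by 50 mm (y), 134 to 152 mm above the origin: grip it across x from above.
- crown (a point): Middle of the flat underside of the band's crown, 134 mm above the ear defenders' origin, under the 18 mm high cushion. This face rests on the bar when they hang; when held from above, keep the fingertips above this level, or they meet the bar.
- rail: Fixed steel rail: a bar 12 mm thick along the body's y on two posts 240 mm apart, bar axis 155 mm above the bench. Origin: on the bench under the middle of the bar. Yaw up to 0.35 rad; on the other side of the bench from the bracket.
- rail_mid (a point): Middle of the bar, on its axis, 155 mm above the bench; x level across the bar, y along it, z up. The ear defenders hang with their own x along the bar (their y across it).
- spanner: Loose spanner lying behind the bracket; leave alone.
- spare_nut: Loose round steel collar 28 mm wide lying behind the bracket; leave alone.
- tape_roll: Roll of masking tape 80 mm wide, 24 mm high, lying in front of the rail; leave alone.
- paint_tin: Tin 84 mm wide, 100 mm high, at the back of the bench; leave alone.
- thinner_jar: Jar 60 mm wide, 110 mm high, on the left; leave alone.
- mixing_cup: White cup 80 mm wide, 100 mm high, on the right; leave alone.
- gun_cup: Aluminium spray-gun cup 84 mm wide, 115 mm high, on the left; leave alone.

How it is judged:
By the outcome, as a careful person would: the job done as asked, in the order asked, and still so for the second after the job is handed in, while the arm keeps its last pose, push and grip.
It also fails if it takes over 61 s, if anything falls off the work surface, if the arm or the gripper's body presses on something with over 40 N, if the wrist force passes 120 N, or if a joint passes its speed limit or range.

## Working session

There is one attempt and no reset: what is moved stays moved. The work goes in short steps, Python scripts to look and compute and a tool call to move; the robot and the scene stay as the last step left them, time stands still between calls to the robot, and variables do not carry over. Pictures are saved under pics/ and viewed, at most 10 in all, crops included, and the job is handed in when it is done.

Besides the shell and the picture viewer there is one more tool, called after "Emit:" as name(argument=value, ...) on one line, values as JSON. play_rows: Moves the arm, as the interface text tells. Its arguments: {"type":"object","properties":{"targets":{"type":"array","items":{"type":"object","properties":{"linear":{"type":"array","items":{"type":"number"}},"rotation":{"type":"array","items":{"type":"number"}},"fingers":{"type":"number"}}}},"force":{"type":"number"}},"required":["targets"]}

```bash
mkdir -p pics; ls; python3 - <<'E'
from cell import status, capture, camera_info, robot
import cv2,numpy as np
np.set_printoptions(precision=4,suppress=True)
print(status.observe()); print(robot.grip_point_offset)
for n in("side","top"):
    im=capture(n); cv2.imwrite(f"pics/{n}0.png",im[:,:,::-1]); i=camera_info(n); print(n,i)
E
```

```text
pics
{'time_s': 0.0, 'joints': array([-1.2239,  0.2648,  1.6054,  0.    ,  1.2737, -0.0369]), 'qd': array([ 0.0001,  0.0025,  0.0007, -0.0003, -0.0009, -0.0001]), 'effort': array([ -0.0005, -51.5109, -36.7312,  -0.0001,   0.0131,  -0.    ]), 'tcp_pos': array([ 0.2525, -0.6252,  0.2299]), 'tcp_rot': array([ 0.9816,  0.1907, -0.0002, -0.0011]), 'contact_force': array([-0.41  , -0.8021, -0.078 ]), 'wrist_torque': array([0.0258, 0.0295, 0.0011]), 'gripper_force': 0.0, 'grip_width': 0.08571233014467025}
0.0187
side {'fx': 405.3298263115314, 'fy': 405.3298263115314, 'cx': 275.76416601419635, 'cy': 216.33108539270177, 'pose': array([[ 0.972 ,  0.1732, -0.1589,  0.3995],
       [-0.2351,  0.7055, -0.6686, -0.6761],
       [-0.0037,  0.6872,  0.7265,  0.8609],
       [ 0.    ,  0.    ,  0.    ,  1.    ]])}
top {'fx': 421.7304844370904, 'fy': 421.7304844370904, 'cx': 276.4657231634503, 'cy': 210.4272481535536, 'pose': array([[ 0.0929,  0.9713, -0.2191,  0.2889],
       [-0.9957,  0.0895, -0.0254, -0.0163],
       [-0.0051,  0.2205,  0.9754,  1.3997],
       [ 0.    ,  0.    ,  0.    ,  1.    ]])}
```

View pics/side0.png

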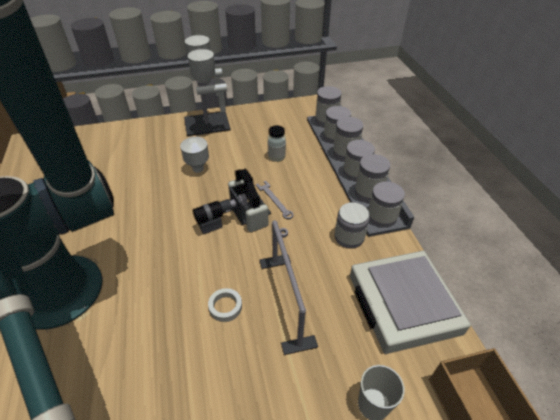

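View pics/top0.png

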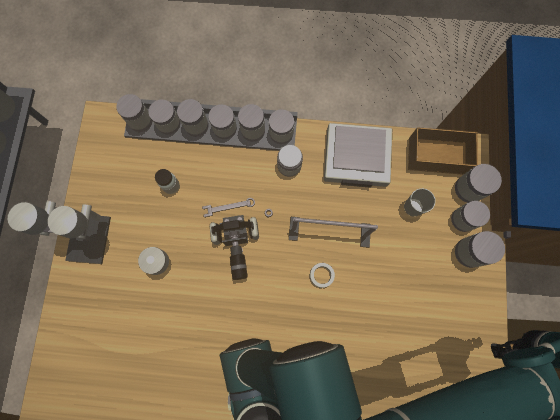

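The side view shows the ear defenders astride the bracket near (245,200), with the rail bar running (275,228)–(303,310). In the top view the defenders are at (235,230), and the rail bar runs (292,220)–(375,227). I'll zoom in next.

```bash
python3 - <<'E'
import cv2,numpy as np
s=cv2.imread("pics/side0.png");t=cv2.imread("pics/top0.png")
def c(im,x,y,w,h,k): return cv2.resize(im[y:y+h,x:x+w],None,fx=k,fy=k,interpolation=cv2.INTER_CUBIC)
a=cv2.hconcat([c(s,190,165,80,60,5),c(t,200,190,80,60,5)])
b=cv2.hconcat([c(s,250,220,80,60,5),c(t,285,200,100,75,4)])
o=cv2.vconcat([a,b]); o=np.clip(o.astype(float)*1.6,0,255).astype(np.uint8); cv2.imwrite("pics/z0.png",o); print(o.shape)
E
```

```text
(600, 800, 3)
```

View pics/z0.png

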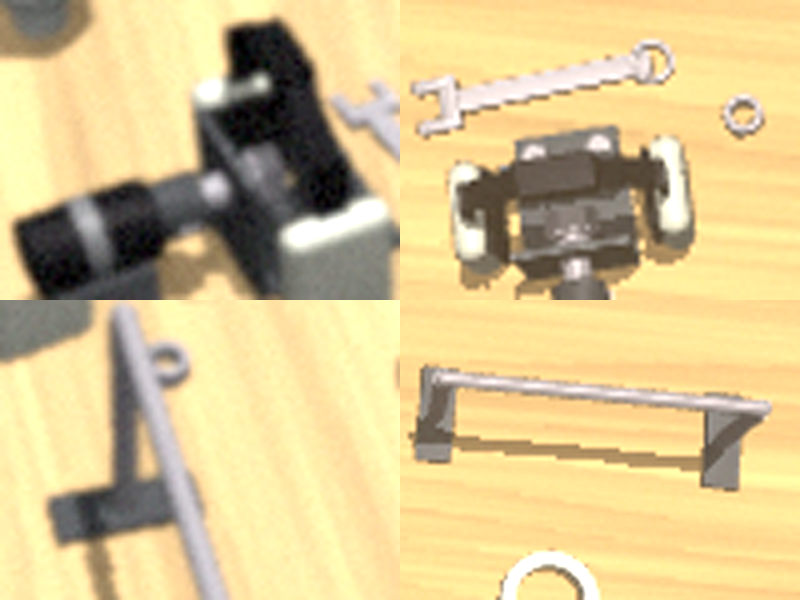

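The zoomed crop shows the cushion at about px (231,225) in the top view and about (242,175) in the side view. The white cup tops and both bar ends are clear in each view. I'll measure these.

```bash
cat > h.py <<'E'
import cv2,numpy as np
from cell import status,capture,camera_info,robot
np.set_printoptions(precision=4,suppress=True)
I={n:camera_info(n) for n in("side","top")}
def ray(n,p):
    i=I[n];d=np.array([(p[0]-i["cx"])/i["fx"],-(p[1]-i["cy"])/i["fy"],-1.]);P=i["pose"]
    d=P[:3,:3]@d;return P[:3,3],d/np.linalg.norm(d)
def onz(n,p,z):
    o,d=ray(n,p);return o+d*(z-o[2])/d[2]
def tri(ps,pt):
    o,d=ray("side",ps);q,e=ray("top",pt)
    s=np.linalg.lstsq(np.c_[d,-e],q-o,rcond=None)[0];a=o+d*s[0];b=q+e*s[1]
    return (a+b)/2,np.linalg.norm(a-b)*1e3
def proj(n,X):
    i=I[n];c=np.linalg.inv(i["pose"])@np.r_[X,1];return np.array([i["cx"]+i["fx"]*c[0]/-c[2],i["cy"]-i["fy"]*c[1]/-c[2]])
E
python3 - <<'E'
from h import *
s=cv2.imread("pics/side0.png");t=cv2.imread("pics/top0.png")
def blobs(im,roi,f,amin=12):
    x,y,w,h=roi;hsv=cv2.cvtColor(im[y:y+h,x:x+w],cv2.COLOR_BGR2HSV);m=f(hsv).astype(np.uint8)*255
    for c in cv2.findContours(m,cv2.RETR_EXTERNAL,cv2.CHAIN_APPROX_NONE)[0]:
        if cv2.contourArea(c)<amin: continue
        r=cv2.minAreaRect(c+np.array([x,y],np.int32)); print("  ",np.round(cv2.boxPoints(r),1).tolist(),np.round(r[0],1),cv2.contourArea(c))
print("cups");
wh=lambda q:(q[...,1]<60)&(q[...,2]>135)
blobs(s,(190,165,80,60),wh);blobs(t,(200,210,80,40),wh)
print("black")
bl=lambda q:(q[...,2]<40)
blobs(s,(225,165,50,50),bl);blobs(t,(205,205,60,45),bl)
print("bar")
g=lambda q:(q[...,1]<70)&(q[...,2]>75)
blobs(s,(262,215,50,110),g);blobs(t,(287,212,100,20),g)
# candidate approx
print(tri((274,222.5),(295,219.2)))
E
```

```text
cups
   [[246.10000610351562, 210.3000030517578], [266.20001220703125, 203.60000610351562], [267.79998779296875, 208.39999389648438], [247.6999969482422, 215.10000610351562]] [256.9 209.4] 77.0
   [[256.0, 184.0], [260.6000061035156, 177.3000030517578], [273.6000061035156, 186.3000030517578], [269.0, 193.0]] [264.8 185.1] 25.0
   [[227.3000030517578, 181.89999389648438], [233.89999389648438, 179.6999969482422], [235.1999969482422, 183.60000610351562], [228.60000610351562, 185.8000030517578]] [231.3 182.8] 18.0
   [[211.0, 240.0], [211.0, 233.0], [216.0, 233.0], [216.0, 240.0]] [213.5 236.5] 21.0
   [[249.60000610351562, 217.3000030517578], [254.8000030517578, 216.60000610351562], [257.3999938964844, 234.6999969482422], [252.1999969482422, 235.39999389648438]] [253.5 226. ] 53.0
   [[203.10000610351562, 210.8000030517578], [219.6999969482422, 208.10000610351562], [220.5, 213.1999969482422], [204.0, 216.0]] [211.8 212. ] 20.5
black
   [[222.60000610351562, 198.60000610351562], [231.10000610351562, 191.89999389648438], [246.8000030517578, 211.8000030517578], [238.3000030517578, 218.5]] [234.7 205.2] 105.0
   [[227.5, 174.60000610351562], [246.89999389648438, 167.1999969482422], [261.1000061035156, 204.39999389648438], [241.6999969482422, 211.8000030517578]] [244.3 189.5] 437.0
bar
   [[268.79998779296875, 221.39999389648438], [282.70001220703125, 216.8000030517578], [316.0, 318.1000061035156], [302.20001220703125, 322.6000061035156]] [292.4 269.7] 523.0
   [[283.0, 215.0], [293.0, 215.0], [293.0, 218.0], [283.0, 218.0]] [288.  216.5] 22.0
   [[262.0, 215.0], [267.0, 215.0], [267.0, 227.0], [262.0, 227.0]] [264.5 221. ] 53.5
   [[290.0, 217.0], [377.0, 217.0], [377.0, 231.0], [290.0, 231.0]] [333.5 224. ] 288.0
(array([ 0.5466, -0.042 ,  0.1518]), np.float64(1.4130254278779744))
```

```bash
python3 - <<'E'
import cv2,numpy as np
s=cv2.imread("pics/side0.png");t=cv2.imread("pics/top0.png")
def c(im,x,y,w,h,k):
    o=cv2.resize(im[y:y+h,x:x+w],None,fx=k,fy=k,interpolation=cv2.INTER_NEAREST)
    o=(255*(o/255.)**0.5).astype(np.uint8)
    for i in range(0,w,5): cv2.putText(o,str(x+i) if i%10==0 else "|",(i*k,9),0,.32,(0,0,255),1)
    for j in range(5,h,5): cv2.putText(o,str(y+j) if j%10==0 else "-",(0,j*k+4),0,.32,(0,0,255),1)
    return o
a=cv2.hconcat([c(s,220,165,50,38,8),c(t,205,212,50,38,8)])
b=cv2.hconcat([c(s,265,215,50,37,8)[:296],c(s,285,285,50,37,8)[:296]])
o=cv2.vconcat([a,b]); cv2.imwrite("pics/z1.png",o); print(o.shape)
E
```

```text
(600, 800, 3)
```

View pics/z1.png

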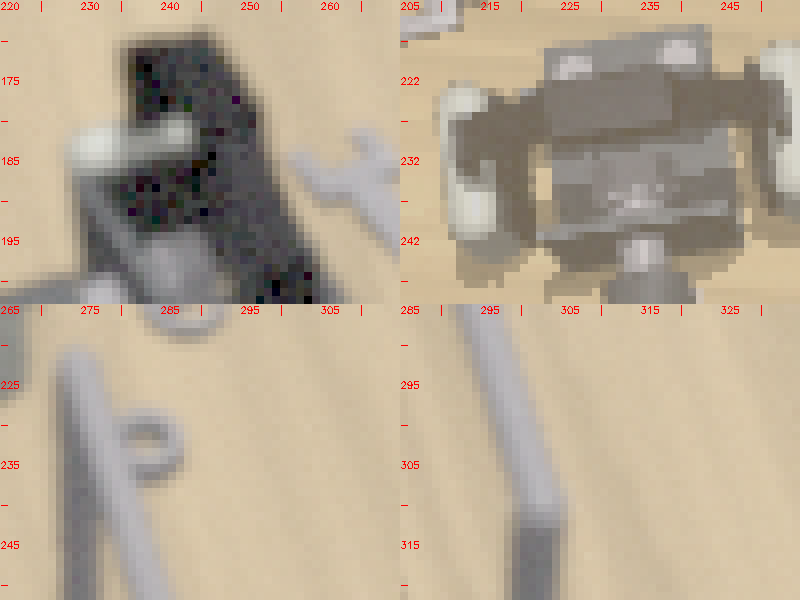

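```bash
python3 - <<'E'
from h import *
R,L=tri((256.9,209.4),(253.5,226)),tri((236,181.5),(212.75,231.9))
print("cups",R,L,"mid",(R[0]+L[0])/2,"dist",np.linalg.norm(R[0]-L[0]))
for z in(.152,): 
    C=[onz("top",p,z) for p in((222.1,221.4),(238.0,219.3),(238,227),(222.5,229.4))]
    print("cushion",*C,np.mean(C,0)); m=np.mean(C,0)
    print("sizes",[np.linalg.norm(C[i]-C[(i+1)%4]) for i in range(4)])
    print("side proj corners",[proj("side",c) for c in C])
# z check from side: cushion
A=tri((274,221.5),(294.5,218.8));B=tri((302.8,310.5),(377.3,226.8))
print("bar",A,B,(A[0]+B[0])/2,np.linalg.norm(A[0]-B[0]))
for z in (.161,): print([onz("top",p,z) for p in((294.5,218.8),(377.3,226.8))])
print("bolt",onz("top",(234.2,235.5),.07))
E
```

```text
cups (array([0.5288, 0.0867, 0.0729]), np.float64(1.1228975038204272)) (array([0.4954, 0.2142, 0.0721]), np.float64(6.084843365609545)) mid [0.5121 0.1504 0.0725] dist 0.13177265017888978
cushion [0.5203 0.1764 0.152 ] [0.5312 0.1293 0.152 ] [0.5077 0.1267 0.152 ] [0.4961 0.1722 0.152 ] [0.5138 0.1512 0.152 ]
sizes [np.float64(0.04829966064610277), np.float64(0.023638415608011738), np.float64(0.0470152784026769), np.float64(0.024575295504851314)]
side proj corners [array([246.2555, 166.6864]), array([253.5851, 177.1314]), array([245.0517, 179.1858]), array([237.7451, 169.0214])]
bar (array([ 0.5472, -0.0404,  0.1535]), np.float64(1.744756523818655)) (array([ 0.5452, -0.2886,  0.1585]), np.float64(0.4293199594691948)) [ 0.5462 -0.1645  0.156 ] 0.24825947792843622
[array([ 0.5465, -0.0402,  0.161 ]), array([ 0.5449, -0.288 ,  0.161 ])]
bolt [0.4935 0.145  0.07  ]
```

```bash
python3 - <<'E'
from h import *
print(tri((246,169.2),(222.1,221.4)),tri((251.8,179.2),(238.0,219.3)))
s=cv2.cvtColor(cv2.imread("pics/side0.png"),cv2.COLOR_BGR2GRAY)
print(s[166:182,234:256])
from scipy.spatial.transform import Rotation as Ro
st=status.observe();r=Ro.from_quat(st["tcp_rot"]);print(r.as_matrix())
E
```

```text
(array([0.5207, 0.1778, 0.1425]), np.float64(2.7838594917175)) (array([0.5292, 0.1299, 0.1459]), np.float64(6.2125685005558475))
[[153 153 156 163 169 168 166 163 163 160 152 151 147 144 144 148 148 147
  146 144 147 148]
 [155 152 156 163 166 167 166 162 160 157 144 142 144 143 145 147 145 148
  145 145 146 148]
 [155 152 153 153 151 148 147 147 142 135 110 103 123 137 144 149 145 149
  147 144 144 143]
 [151 141 130 118 105  94  94  94  87  75  60  58  87 117 138 145 148 148
  148 145 148 148]
 [132 104  82  60  48  40  42  44  37  33  24  28  52  83 120 140 145 149
  147 147 144 146]
 [120  75  31  14  13  19  10  19  16  23  21  20  32  53  96 129 146 148
  150 147 145 145]
 [116  66  24   3   6   9  15  19  16  23  17  19  21  27  70 110 138 148
  148 148 144 144]
 [117  66  18   2   0  12  18  11  18  18  16   7  19  23  39  82 120 141
  149 146 146 143]
 [122  69  19   5   2   9  15  10  21  22  23  16  19  20  27  48  88 130
  147 149 145 144]
 [130  81  26  14   3   2  12   8  13  22  13  16  22  18  18  26  63 115
  138 148 149 147]
 [140  92  34   9   7   6   9  12  15  18  23  22  13  24  17  24  43  85
  122 141 151 145]
 [151 101  44  10   4   6   0   7  16   7  18  22  18  21  22   4  27  52
   88 131 147 148]
 [153 104  44  10   8   8   2  16  21   9  23  17  18  19  20  24  14  27
   70 120 145 145]
 [144  97  45  15   7  14  32  50  56  39  18  18  12  18  20  14  14  11
   51 109 141 146]
 [132  85  42  23  28  36  69  99 106  71  34  20  13  22  23  14  14   8
   52 103 137 147]
 [139  93  59  53  58  71  95 131 135  96  41   8   7   3  14  25  16  21
   51  98 132 151]]
[[ 0.9272  0.3745 -0.0007]
 [ 0.3745 -0.9272  0.002 ]
 [ 0.0001 -0.0021 -1.    ]]
```

The manual's scale: shifts go in shares of 600 mm and turns go in shares of 180 degrees. Converting my numbers, -560 mm / 600 = -0.9333, -513 mm / 600 = -0.855, -82 degrees / 180 = -0.4556.

Emit:
play_rows(targets=[{"linear": [0.0667, -0.0783, 0], "rotation": [0, 0, -0.0389], "fingers": -1}, {"linear": [0.1333, -0.155, 0], "rotation": [0, 0, -0.0778], "fingers": -1}, {"linear": [0.2, -0.2333, 0], "rotation": [0, 0, -0.1167], "fingers": -1}, {"linear": [0.2667, -0.3117, 0], "rotation": [0, 0, -0.1556], "fingers": -1}, {"linear": [0.3333, -0.3883, 0], "rotation": [0, 0, -0.1944], "fingers": -1}, {"linear": [0.4, -0.4667, 0], "rotation": [0, 0, -0.2333], "fingers": -1}, {"linear": [0.4667, -0.545, 0], "rotation": [0, 0, -0.2722], "fingers": -1}, {"linear": [0.5333, -0.6217, 0], "rotation": [0, 0, -0.3111], "fingers": -1}, {"linear": [0.6, -0.7, 0], "rotation": [0, 0, -0.35], "fingers": -1}, {"linear": [0.6667, -0.7783, 0], "rotation": [0, 0, -0.3889], "fingers": -1}, {"linear": [0.7333, -0.855, 0], "rotation": [0, 0, -0.4222], "fingers": -1}, {"linear": [0.8, -0.9333, 0], "rotation": [0, 0, -0.4556], "fingers": -1}], force=50)

```text
time_s: 1.6
tcp_pos: [0.4882, 0.0751, 0.2311]
tcp_rot: [0.614, 0.789, -0.0, 0.0]
contact_force: [1.5, -1.1, 0.1]
grip_width: 0.0853
gripper_force: 0.0
```

```bash
cat >> h.py <<'E'
from scipy.spatial.transform import Rotation as Ro
def go(X,yang):
    "tool-frame shift (mm) and rotation vector (deg) to TCP X with tool down and tool y at world angle yang (deg)"
    st=status.observe();r=Ro.from_quat(st["tcp_rot"]);a=np.radians(yang)
    y=np.array([np.cos(a),np.sin(a),0]);z=np.array([0,0,-1.]);T=Ro.from_matrix(np.c_[np.cross(y,z),y,z])
    print("t",st["time_s"],"tcp",st["tcp_pos"],"w",st["grip_width"],"j",st["joints"],"F",st["contact_force"])
    print("lin",(r.inv().apply(np.array(X)-st["tcp_pos"])*1e3).round(1),"rot",(r.inv()*T).as_rotvec(degrees=True).round(2))
E
python3 -c "
from h import *
go([.513,.151,.20],14.1)"
```

```text
t 1.6 tcp [0.4882 0.0751 0.2311] w 0.08526821773044745 j [ 0.1024 -0.083   1.9809 -0.0003  1.2436 -0.1454] F [ 1.4747 -1.1479  0.0586]
lin [67.5 42.7 31.1] rot [0.01 0.02 0.1 ]
```

Converted, 67 mm / 600 = 0.1117, 43 mm / 600 = 0.0717.

Emit:
play_rows(targets=[{"linear": [0.0567, 0.035, 0], "rotation": [0, 0, 0], "fingers": -1}, {"linear": [0.1117, 0.0717, 0.025], "rotation": [0, 0, 0], "fingers": -1}, {"linear": [0.1117, 0.0717, 0.0517], "rotation": [0, 0, 0], "fingers": -1}, {"linear": [0.1117, 0.0717, 0.0517], "rotation": [0, 0, 0], "fingers": -1}])

```text
time_s: 2.1
tcp_pos: [0.5117, 0.1478, 0.1978]
tcp_rot: [0.616, 0.788, -0.002, -0.001]
contact_force: [-0.5, -1.0, 0.2]
grip_width: 0.0854
gripper_force: 0.0
```

```bash
python3 - <<'E'
from h import *
go([.513,.151,.137],14.1)
s=capture("side");t=capture("top")
def c(im,x,y,w,h,k): return cv2.resize(im[y:y+h,x:x+w,::-1],None,fx=k,fy=k,interpolation=cv2.INTER_CUBIC)
o=cv2.hconcat([c(s,195,115,80,110,5),c(t,190,170,80,110,5)]);o=(255*(o/255.)**.5).astype(np.uint8)
cv2.imwrite("pics/z2.png",o)
E
```

```text
t 2.1 tcp [0.5117 0.1478 0.1978] w 0.08536597292402953 j [ 0.2347  0.0222  1.9417 -0.0006  1.183  -0.0098] F [-0.4572 -1.0482  0.2229]
lin [ 2.8  2.4 60.8] rot [-0.3   0.03 -0.08]
```

View pics/z2.png

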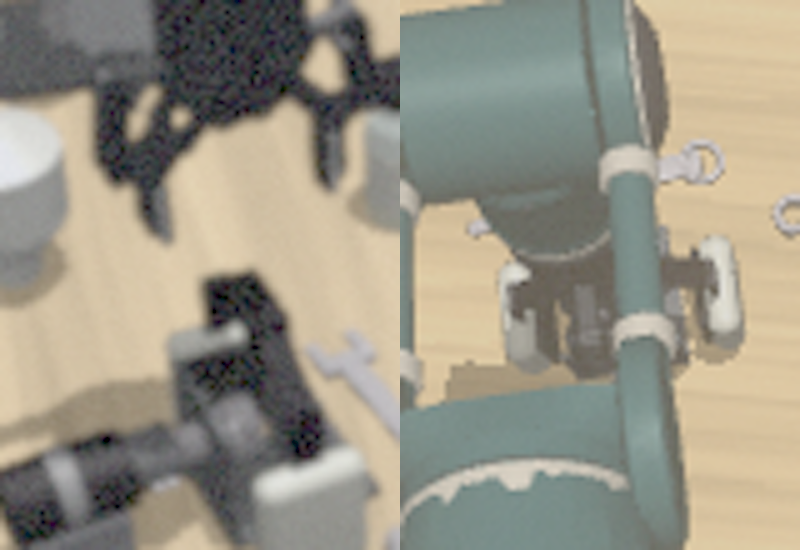

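The open fingers straddle the cushion: tips at about (228,162) and (261,152) in the side view, with the cushion below at about (244,173). I'll check the side-camera bias quickly, then descend.

```bash
python3 -c "
from h import *
print(proj('side',[.5117,.1478,.211]),proj('side',[.5138,.1512,.152]))"
```

```text
[243.7276 156.3179] [245.6133 172.9278]
```

Converted, 60 mm / 600 = 0.1, 55 mm / 600 = 0.0917.

Emit:
play_rows(targets=[{"linear": [0.005, 0.0033, 0.025], "rotation": [0, 0, 0], "fingers": -1}, {"linear": [0.005, 0.0033, 0.05], "rotation": [0, 0, 0], "fingers": -1}, {"linear": [0.005, 0.0033, 0.075], "rotation": [0, 0, 0], "fingers": -1}, {"linear": [0.005, 0.0033, 0.0917], "rotation": [0, 0, 0], "fingers": -0.5}, {"linear": [0.005, 0.0033, 0.1], "rotation": [0, 0, 0], "fingers": 0}, {"linear": [0.005, 0.0033, 0.1], "rotation": [0, 0, 0], "fingers": 0.2}, {"linear": [0.005, 0.0033, 0.1], "rotation": [0, 0, 0], "fingers": 0.2}])

```text
time_s: 3.08
tcp_pos: [0.5153, 0.1521, 0.1408]
tcp_rot: [0.616, 0.788, 0.0, 0.0]
contact_force: [-0.5, 0.1, -0.2]
grip_width: 0.0337
gripper_force: 0.0
```

Converted, 2 mm / 600 = 0.0033.

Emit:
play_rows(targets=[{"linear": [0, 0, 0.0033], "rotation": [0, 0, 0], "fingers": 0.4}, {"linear": [0, 0, 0.0033], "rotation": [0, 0, 0], "fingers": 1}, {"linear": [0, 0, 0.0033], "rotation": [0, 0, 0], "fingers": 1}, {"linear": [0, 0, 0.0033], "rotation": [0, 0, 0], "fingers": 1}, {"linear": [0, 0, 0.0033], "rotation": [0, 0, 0], "fingers": 1}])

```text
time_s: 3.7
tcp_pos: [0.5152, 0.152, 0.139]
tcp_rot: [0.616, 0.788, 0.0, 0.0]
contact_force: [-1.9, 0.0, 5.8]
grip_width: 0.0229
gripper_force: 50.5
```

Converted, -210 mm / 600 = -0.35, -205 mm / 600 = -0.3417.

Emit:
play_rows(targets=[{"linear": [0, 0, -0.0167], "rotation": [0, 0, 0], "fingers": 1}, {"linear": [0, 0, -0.05], "rotation": [0, 0, 0], "fingers": 1}, {"linear": [0, 0, -0.1083], "rotation": [0, 0, 0], "fingers": 1}, {"linear": [0, 0, -0.175], "rotation": [0, 0, 0], "fingers": 1}, {"linear": [0, 0, -0.2417], "rotation": [0, 0, 0], "fingers": 1}, {"linear": [0, 0, -0.3], "rotation": [0, 0, 0], "fingers": 1}, {"linear": [0, 0, -0.3417], "rotation": [0, 0, 0], "fingers": 1}, {"linear": [0, 0, -0.35], "rotation": [0, 0, 0], "fingers": 1}])

```text
time_s: 4.7
tcp_pos: [0.5157, 0.1521, 0.3503]
tcp_rot: [0.616, 0.788, 0.001, 0.001]
contact_force: [0.4, -0.3, -2.7]
grip_width: 0.023
gripper_force: 49.6
```

```bash
python3 - <<'E'
from h import *
go([.546,-.164,.347],-89.6)
s=capture("side");t=capture("top")
cv2.imwrite("pics/side3.png",s[...,::-1]);cv2.imwrite("pics/top3.png",t[...,::-1])
E
```

```text
t 4.7 tcp [0.5157 0.1521 0.3503] w 0.02295131293882734 j [ 0.2405 -0.052   1.7356 -0.0001  1.4544 -0.0038] F [ 0.4431 -0.3478 -2.6703]
lin [-314.   -47.     3.1] rot [  0.15  -0.18 103.6 ]
```

Converted, -314 mm / 600 = -0.5233, -302 mm / 600 = -0.5033, 103.6 degrees / 180 = 0.5756.

Emit:
play_rows(targets=[{"linear": [-0.0333, -0.005, 0], "rotation": [0, 0, 0.0333], "fingers": 1}, {"linear": [-0.075, -0.0117, 0], "rotation": [0, 0, 0.0778], "fingers": 1}, {"linear": [-0.125, -0.0183, 0], "rotation": [0, 0, 0.1278], "fingers": 1}, {"linear": [-0.175, -0.0267, 0], "rotation": [0, 0, 0.1833], "fingers": 1}, {"linear": [-0.2267, -0.0333, 0], "rotation": [0, 0, 0.2389], "fingers": 1}, {"linear": [-0.2783, -0.0417, 0], "rotation": [0, 0, 0.2944], "fingers": 1}, {"linear": [-0.33, -0.05, 0], "rotation": [0, 0, 0.35], "fingers": 1}, {"linear": [-0.3817, -0.0567, 0], "rotation": [0, 0, 0.4056], "fingers": 1}, {"linear": [-0.43, -0.065, 0], "rotation": [0, 0, 0.4611], "fingers": 1}, {"linear": [-0.4733, -0.0717, 0], "rotation": [0, 0, 0.5111], "fingers": 1}, {"linear": [-0.5033, -0.075, 0], "rotation": [0, 0, 0.55], "fingers": 1}, {"linear": [-0.5233, -0.0783, 0.005], "rotation": [0, 0, 0.5756], "fingers": 1}])

```text
time_s: 6.3
tcp_pos: [0.5444, -0.1649, 0.3427]
tcp_rot: [1.0, 0.001, -0.002, -0.001]
contact_force: [0.4, -0.5, -2.0]
grip_width: 0.0225
gripper_force: 49.5
```

Emit:
play_rows(targets=[{"linear": [0, 0, 0], "rotation": [0, 0, 0], "fingers": 1}, {"linear": [0, 0, 0], "rotation": [0, 0, 0], "fingers": 1}, {"linear": [0, 0, 0], "rotation": [0, 0, 0], "fingers": 1}])

```text
time_s: 6.68
tcp_pos: [0.5451, -0.1635, 0.345]
tcp_rot: [1.0, 0.004, -0.0, -0.0]
contact_force: [-0.2, -0.2, -2.4]
grip_width: 0.0225
gripper_force: 49.6
```

```bash
python3 - <<'E'
from h import *
go([.546,-.164,.19],-89.6)
s=capture("side");t=capture("top")
cv2.imwrite("pics/side4.png",s[...,::-1]);cv2.imwrite("pics/top4.png",t[...,::-1])
def c(im,x,y,w,h,k): return cv2.resize(im[y:y+h,x:x+w,::-1],None,fx=k,fy=k,interpolation=cv2.INTER_CUBIC)
o=cv2.hconcat([c(s,225,150,133,200,3),c(t,260,120,133,200,3)]);o=(255*(o/255.)**.6).astype(np.uint8)
cv2.imwrite("pics/z4.png",o)
E
```

```text
t 6.675 tcp [ 0.5451 -0.1635  0.345 ] w 0.02248073543527391 j [-0.3353  0.0137  1.6805  0.0002  1.4479  1.2272] F [-0.247  -0.2426 -2.4454]
lin [  1.    0.6 155. ] rot [-0.02  0.02  0.07]
```

View pics/z4.png

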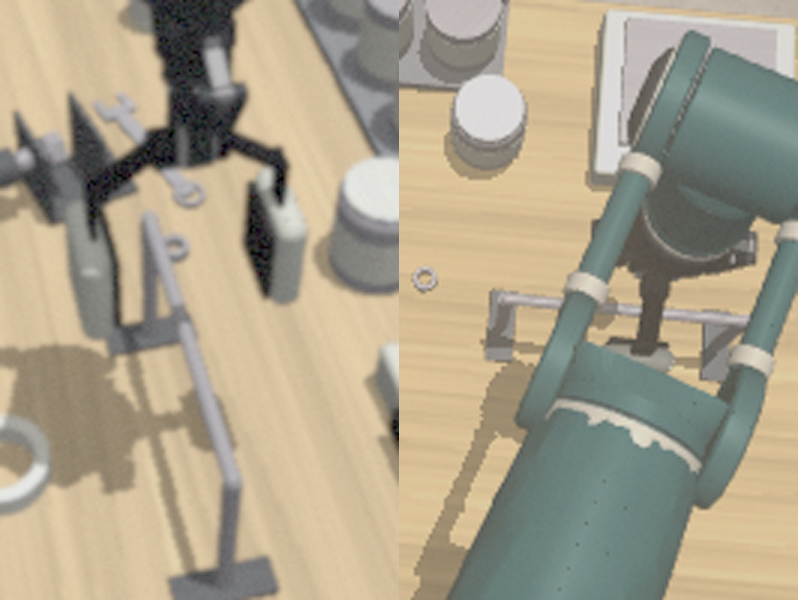

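The defenders are held level above the bar, one cup each side. I'll lower them.

Converted, 168 mm / 600 = 0.28, 155 mm / 600 = 0.2583.

Emit:
play_rows(targets=[{"linear": [0.0017, 0, 0.0417], "rotation": [0, 0, 0], "fingers": 1}, {"linear": [0.0017, 0, 0.0917], "rotation": [0, 0, 0], "fingers": 1}, {"linear": [0.0017, 0, 0.1417], "rotation": [0, 0, 0], "fingers": 1}, {"linear": [0.0017, 0, 0.1917], "rotation": [0, 0, 0], "fingers": 1}, {"linear": [0.0017, 0, 0.2333], "rotation": [0, 0, 0], "fingers": 1}, {"linear": [0.0017, 0, 0.2583], "rotation": [0, 0, 0], "fingers": 1}, {"linear": [0.0017, 0, 0.275], "rotation": [0, 0, 0], "fingers": 1}, {"linear": [0.0017, 0, 0.28], "rotation": [0, 0, 0], "fingers": 1}, {"linear": [0.0017, 0, 0.28], "rotation": [0, 0, 0], "fingers": 1}, {"linear": [0.0017, 0, 0.28], "rotation": [0, 0, 0], "fingers": 1}])

```text
time_s: 8.02
tcp_pos: [0.5469, -0.1644, 0.1783]
tcp_rot: [1.0, 0.003, 0.001, 0.0]
contact_force: [-0.0, 0.2, -1.8]
grip_width: 0.0223
gripper_force: 49.5
```

Converted, 5 mm / 600 = 0.0083, 3 mm / 600 = 0.005.

Emit:
play_rows(targets=[{"linear": [0, 0, 0.005], "rotation": [0, 0, 0], "fingers": 1}, {"linear": [0, 0, 0.0083], "rotation": [0, 0, 0], "fingers": 1}, {"linear": [0, 0, 0.0083], "rotation": [0, 0, 0], "fingers": 1}])

```text
time_s: 8.4
tcp_pos: [0.546, -0.164, 0.172]
tcp_rot: [1.0, 0.003, -0.0, -0.0]
contact_force: [-0.1, 0.4, -1.9]
grip_width: 0.0226
gripper_force: 49.6
```

Converted, 4 mm / 600 = 0.0067, 2 mm / 600 = 0.0033.

Emit:
play_rows(targets=[{"linear": [0, 0, 0.0033], "rotation": [0, 0, 0], "fingers": 1}, {"linear": [0, 0, 0.0067], "rotation": [0, 0, 0], "fingers": 1}, {"linear": [0, 0, 0.0067], "rotation": [0, 0, 0], "fingers": 1}])

```text
time_s: 8.78
tcp_pos: [0.546, -0.1641, 0.1679]
tcp_rot: [1.0, 0.003, -0.0, -0.0]
contact_force: [-0.1, -0.5, -2.5]
grip_width: 0.0224
gripper_force: 49.6
```

Converted, 1.5 mm / 600 = 0.0025.

Emit:
play_rows(targets=[{"linear": [0, 0, 0.0025], "rotation": [0, 0, 0], "fingers": 1}, {"linear": [0, 0, 0.0025], "rotation": [0, 0, 0], "fingers": 1}])

```text
time_s: 9.02
tcp_pos: [0.5461, -0.1641, 0.1666]
tcp_rot: [1.0, 0.003, -0.0, -0.0]
contact_force: [0.7, 0.2, -2.2]
grip_width: 0.0226
gripper_force: 49.6
```

Converted, 1 mm / 600 = 0.0017.

Emit:
play_rows(targets=[{"linear": [0, 0, 0.0017], "rotation": [0, 0, 0], "fingers": 1}, {"linear": [0, 0, 0.0017], "rotation": [0, 0, 0], "fingers": 1}])

```text
time_s: 9.28
tcp_pos: [0.5463, -0.1642, 0.1658]
tcp_rot: [1.0, 0.003, 0.0, 0.0]
contact_force: [0.3, -0.6, -2.2]
grip_width: 0.0227
gripper_force: 49.7
```

Converted, 1 mm / 600 = 0.0017.

Emit:
play_rows(targets=[{"linear": [0, 0, 0.0017], "rotation": [0, 0, 0], "fingers": 1}, {"linear": [0, 0, 0.0017], "rotation": [0, 0, 0], "fingers": 1}])

```text
time_s: 9.52
tcp_pos: [0.5463, -0.1642, 0.1656]
tcp_rot: [1.0, 0.003, 0.0, 0.0]
contact_force: [-2.9, 0.4, 3.3]
grip_width: 0.0228
gripper_force: 50.3
```

Emit:
play_rows(targets=[{"linear": [0, 0, 0], "rotation": [0, 0, 0], "fingers": 0.4}, {"linear": [0, 0, 0], "rotation": [0, 0, 0], "fingers": 0.2}, {"linear": [0, 0, 0], "rotation": [0, 0, 0], "fingers": 0}, {"linear": [0, 0, 0], "rotation": [0, 0, 0], "fingers": -0.2}, {"linear": [0, 0, 0], "rotation": [0, 0, 0], "fingers": -0.2}])

```text
time_s: 10.15
tcp_pos: [0.5462, -0.1641, 0.1647]
tcp_rot: [1.0, 0.003, -0.0, -0.0]
contact_force: [-0.5, 0.1, 0.3]
grip_width: 0.0513
gripper_force: 0.0
```

Converted, -130 mm / 600 = -0.2167, -120 mm / 600 = -0.2.

Emit:
play_rows(targets=[{"linear": [0, 0, -0.0167], "rotation": [0, 0, 0], "fingers": -0.2}, {"linear": [0, 0, -0.05], "rotation": [0, 0, 0], "fingers": -0.2}, {"linear": [0, 0, -0.1], "rotation": [0, 0, 0], "fingers": -0.2}, {"linear": [0, 0, -0.1583], "rotation": [0, 0, 0], "fingers": -0.2}, {"linear": [0, 0, -0.2], "rotation": [0, 0, 0], "fingers": -0.2}, {"linear": [0, 0, -0.2167], "rotation": [0, 0, 0], "fingers": -0.2}])

```text
time_s: 10.9
tcp_pos: [0.5475, -0.1646, 0.2988]
tcp_rot: [1.0, 0.003, 0.003, 0.001]
contact_force: [-0.0, -0.3, 0.7]
grip_width: 0.0511
gripper_force: 0.0
```

```bash
python3 - <<'E'
from h import *
go([.50,.15,.30],-76)
s=capture("side");t=capture("top")
cv2.imwrite("pics/side5.png",s[...,::-1]);cv2.imwrite("pics/top5.png",t[...,::-1])
t3=cv2.imread("pics/top3.png")[...,::-1]
def c(im,x,y,w,h,k,lab=0):
    o=cv2.resize(im[y:y+h,x:x+w,::-1],None,fx=k,fy=k,interpolation=cv2.INTER_NEAREST);o=(255*(o/255.)**.6).astype(np.uint8)
    for i in range(0,w,5): cv2.putText(o,str(x+i) if i%10==0 else "|",(i*k,9),0,.32,(0,0,255),1)
    for j in range(5,h,5): cv2.putText(o,str(y+j) if j%10==0 else "-",(0,j*k+4),0,.32,(0,0,255),1)
    return o
o=cv2.hconcat([c(s,225,165,50,75,8),c(t,205,200,50,75,8)])
a=c(s,240,185,100,150,4)
cv2.imwrite("pics/z5.png",o);cv2.imwrite("pics/z5b.png",a)
E
```

```text
t 10.9 tcp [ 0.5475 -0.1646  0.2988] w 0.05110356046663173 j [-0.3356  0.0297  1.747   0.      1.3593  1.2284] F [-0.0452 -0.3402  0.7146]
lin [ -45.3 -314.9   -2.1] rot [  0.14  -0.29 -13.61]
```

View pics/z5.png

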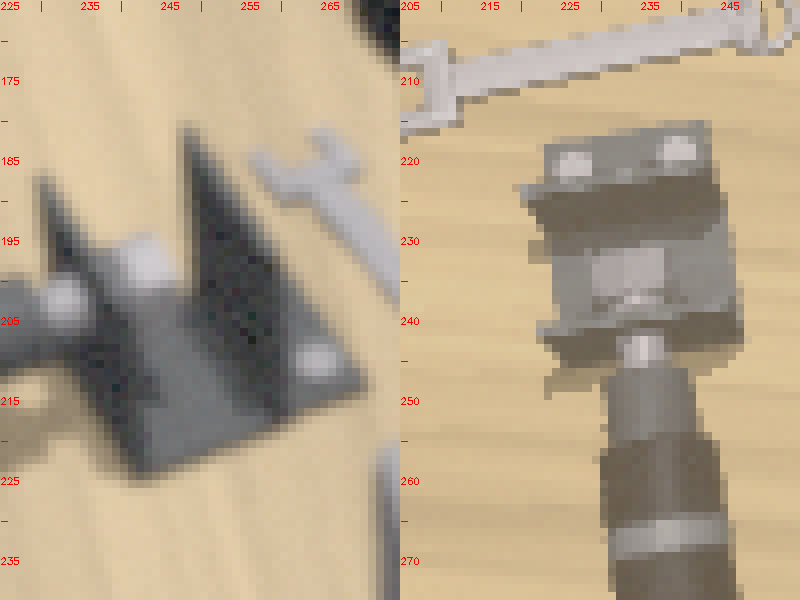

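View pics/z5b.png

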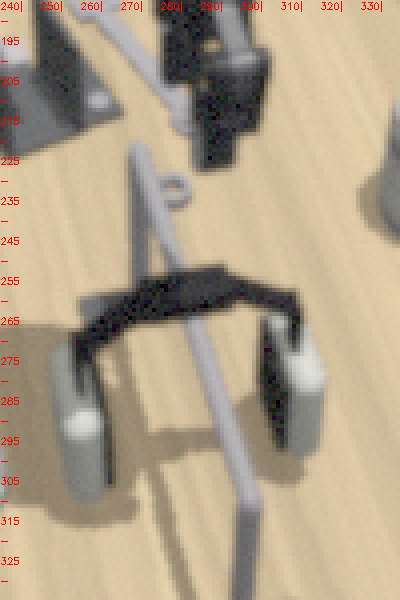

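The defenders hang on the bar, one cup each side. In the top view the bolt head shows as a light block at about (233,233), the front plate's top edge runs (221.8,241)–(246.8,238), and the back plate's runs (219.5,223)–(244.5,221). In the side view the head is at about (242.6,197).

```bash
python3 - <<'E'
from h import *
F=[onz("top",p,.09) for p in((221.75,241),(246.6,238.4))]
B=[onz("top",p,.09) for p in((219.5,223.4),(244.7,220.7))]
for n,q in(("F",F),("B",B)):
    d=q[0]-q[1];print(n,q[0][:2],q[1][:2],"len",np.linalg.norm(d),"yaw",np.arctan2(-d[0],d[1]),"mid",((q[0]+q[1])/2)[:2])
# side tips: plate tops far(left) ends: front (230,187) back(248,180.5)
f=tri((229.9,187),(221.75,241));b=tri((248,180.5),(219.5,223.4));print("side/top plate left tops",f,b)
print("head top",tri((242.6,196.7),(233,233.25)))
t=cv2.imread("pics/top5.png")
for n in("top5","side5"):
    im=cv2.cvtColor(cv2.imread(f"pics/{n}.png"),cv2.COLOR_BGR2GRAY)
    print(im[226:246,220:250] if n=="top5" else im[190:204,236:252])
E
```

```text
F [0.4695 0.1795] [0.4849 0.1028] len 0.07822587218495788 yaw 0.1976326440637586 mid [0.4772 0.1411]
B [0.5247 0.1934] [0.5407 0.1149] len 0.08009099341294229 yaw 0.20095558381288464 mid [0.5327 0.1542]
side/top plate left tops (array([0.4702, 0.1803, 0.0848]), np.float64(0.15386801617678644)) (array([0.5252, 0.1941, 0.0858]), np.float64(0.4630198659462527))
head top (array([0.5003, 0.1499, 0.0683]), np.float64(0.7034373853045521))
[[164  86  54  55  54  53  55  54  54  53  53  54  52  53  56  55  54  53
   55  54  57  54  57  59  60  85 159 159 159 159]
 [169 167  59  54  54  55  53  52  54  56  55  53  54  54  54  57  58  57
   57  61  61  63  62  63  67  97 160 162 162 163]
 [158 159 107  55  54  54  56  53  55  58  58  59  60  60  65  62  63  62
   64  63  63  61  61  67  93  95 144 163 163 163]
 [158 154 151  72  61  59  62  65  65  64  64  63  64  62  65  64  67  67
   66  66  68  64  68  92  92  93 117 163 163 161]
 [155  98  97  78  63  64  65  64  66  63  68  68  67  70  70  95  98  97
   93  92  92  92  92  94  93  95 124 159 160 161]
 [159  98  99  82  65  66  64  68  91  
[... 2075 characters left out ...]
 168 164 142  94  44  28  20]
 [150 171 170 173 168 161 153 156 168 170 164 144  95  46  24  21]
 [118 143 145 152 151 155 162 168 173 172 168 154 106  49  26  27]
 [ 82  96 102 123 149 162 173 174 177 174 171 153 109  55  27  26]
 [ 63  78  86 107 137 164 175 179 179 175 170 157 104  49  29  25]
 [ 57  77  82  89 119 153 173 176 177 176 170 156 111  52  28  23]
 [ 37  58  74  87 109 143 164 174 171 164 159 151 106  55  26  24]
 [ 36  43  65  84  99 120 142 148 141 129 119 118  95  54  22  14]
 [ 46  36  58  76  85  91 106 106  93  85  84  91  77  43  21  22]
 [ 54  33  44  59  65  72  83  79  78  71  72  70  54  35  31  24]
 [ 53  29  21  42  56  63  72  73  74  69  70  59  47  39  30  26]]
```

```bash
python3 - <<'E'
from h import *
print("head",onz("top",(233.1,233.4),.0735))
a=onz("top",(235.0,243.5),.06);b=onz("top",(237.9,266.6),.06);d=a-b;print("axis",a,b,"yaw",np.arctan2(d[1],d[0]))
# edge lines: subpixel fit of plate outlines
t=cv2.cvtColor(cv2.imread("pics/top5.png"),cv2.COLOR_BGR2GRAY).astype(float)
def fit(c0,c1,r0,r1):
    P=[]
    for c in range(c0,c1+1):
        g=np.diff(t[r0:r1+1,c]);g=np.clip(-g,0,None);P.append((c,r0+.5+(g*np.arange(len(g))).sum()/g.sum()))
    P=np.array(P);k=np.polyfit(P[:,0],P[:,1],1);k=np.polyfit(*P[abs(np.polyval(k,P[:,0])-P[:,1])<.6].T,1);return k
for nm,a in(("F top/outer",(223,231,238,243)),("F right",(238,245,236,241)),("B top/inner",(222,242,219,226))):
    k=fit(*a);p=[(c,np.polyval(k,c)) for c in a[:2]];X=[onz("top",q,.09) for q in p];d=X[0]-X[1]
    print(nm,p,X[0][:2],X[1][:2],"yaw",np.arctan2(-d[0],d[1]))
print(t[216:228,218:248].astype(int))
E
```

```text
head [0.4994 0.1489 0.0735]
axis [0.4696 0.1407 0.06  ] [0.3973 0.1232 0.06  ] yaw 0.23833161930204042
F top/outer [(223, np.float64(240.57823800038932)), (231, np.float64(240.55693057763625))] [0.4712 0.1758] [0.4736 0.1508] yaw 0.09491055754667421
F right [(238, np.float64(239.16368589140328)), (245, np.float64(238.21519745351264))] [0.48   0.1294] [0.485  0.1079] yaw 0.2284937119689121
B top/inner [(222, np.float64(223.0458314869145)), (242, np.float64(220.25940819928874))] [0.5265 0.1857] [0.5413 0.1236] yaw 0.23343199065433065
[[154 155 154 153 154 155 152 151 150 150 148 148 147 132 119 117 104  92
   93  93  96  98  97  93  93  95 142 143 143 144]
 [163 161 159 160 156 153 135 121 120 118 105  91  91  91  91  92  92  91
   93  96 133 166 149 115  95 108 147 147 148 146]
 [168 168 168 166 145  89  91  93  98  96  94  89  92  91  92  93  92  94
   94 115 167 167 169 166  95  87 151 151 151 150]
 [155 155 156 157 157  91  95 131 162 149 129  92  91  94  94  93  92  91
   93 128 166 163 166 162  99  90 154 155 156 153]
 [153 153 152 151 150  93 115 165 161 167 163  92  93  93  93 
[... 238 characters left out ...]
 91  92 102 101  82  78
   64  52  52  54  54  52  56  56 103 162 162 160]
 [160 126 118  95  90  89  90  91  97 101  80  66  56  54  53  53  55  54
   55  54  55  54  54  53  53  53  60 154 158 158]
 [160 158 109  92  77  62  51  52  56  54  56  55  55  53  53  53  54  54
   52  53  53  53  53  52  55  55  57 103 157 157]
 [166 163 106  57  55  54  57  57  55  53  55  54  55  53  53  55  53  54
   54  53  54  54  54  56  54  54  55  80 159 159]
 [167 167 164  86  54  55  54  53  55  54  54  53  53  54  52  53  56  55
   54  53  55  54  57  54  57  59  60  85 159 159]
 [170 168 169 167  59  54  54  55  53  52  54  56  55  53  54  54  54  57
   58  57  57  61  61  63  62  63  67  97 160 162]]
```

Converted, -312 mm / 600 = -0.52, -295 mm / 600 = -0.4917, -13.1 degrees / 180 = -0.0728.

Emit:
play_rows(targets=[{"linear": [-0.0067, -0.0417, 0], "rotation": [0, 0, -0.0056], "fingers": -0.6}, {"linear": [-0.0167, -0.1083, 0], "rotation": [0, 0, -0.0167], "fingers": -0.6}, {"linear": [-0.0283, -0.1917, 0], "rotation": [0, 0, -0.0278], "fingers": -0.6}, {"linear": [-0.0417, -0.275, 0], "rotation": [0, 0, -0.0389], "fingers": -0.6}, {"linear": [-0.0533, -0.3583, 0], "rotation": [0, 0, -0.05], "fingers": -0.6}, {"linear": [-0.065, -0.4333, 0], "rotation": [0, 0, -0.0611], "fingers": -0.6}, {"linear": [-0.0733, -0.4917, 0], "rotation": [0, 0, -0.0667], "fingers": -0.6}, {"linear": [-0.0767, -0.52, 0], "rotation": [0, 0, -0.0728], "fingers": -0.6}, {"linear": [-0.0767, -0.52, 0.1333], "rotation": [0, 0, -0.0728], "fingers": -0.6}, {"linear": [-0.0767, -0.52, 0.2], "rotation": [0, 0, -0.0728], "fingers": -0.6}, {"linear": [-0.0767, -0.52, 0.25], "rotation": [0, 0, -0.0728], "fingers": -0.6}, {"linear": [-0.0767, -0.52, 0.25], "rotation": [0, 0, -0.0728], "fingers": -0.6}])

```text
time_s: 12.5
tcp_pos: [0.4951, 0.1462, 0.141]
tcp_rot: [0.993, 0.117, -0.004, 0.001]
contact_force: [-0.0, -0.7, -0.2]
grip_width: 0.0684
gripper_force: 0.0
```

Emit:
play_rows(targets=[{"linear": [0, 0, 0], "rotation": [0, 0, 0], "fingers": -0.6}, {"linear": [0, 0, 0], "rotation": [0, 0, 0], "fingers": -0.6}])

```text
time_s: 12.75
tcp_pos: [0.4998, 0.1477, 0.1471]
tcp_rot: [0.993, 0.117, 0.002, -0.0]
contact_force: [-0.3, 0.3, 0.9]
grip_width: 0.0682
gripper_force: 0.0
```

```bash
python3 - <<'E'
from h import *
go([.499,.1477,.0405],-76.5)
s=capture("side");t=capture("top")
cv2.imwrite("pics/side6.png",s[...,::-1]);cv2.imwrite("pics/top6.png",t[...,::-1])
def c(im,x,y,w,h,k):
    o=cv2.resize(im[y:y+h,x:x+w,::-1],None,fx=k,fy=k,interpolation=cv2.INTER_NEAREST);return (255*(o/255.)**.6).astype(np.uint8)
cv2.imwrite("pics/z6.png",cv2.hconcat([c(s,210,140,65,95,6),c(t,200,180,65,95,6)]))
E
```

```text
t 12.75 tcp [0.4998 0.1477 0.1471] w 0.06818824558478011 j [ 0.2397  0.0406  2.022  -0.0001  1.075   1.5753] F [-0.312   0.281   0.8539]
lin [ -1.2  -0.2 106.6] rot [ 0.   -0.23 -0.02]
```

View pics/z6.png

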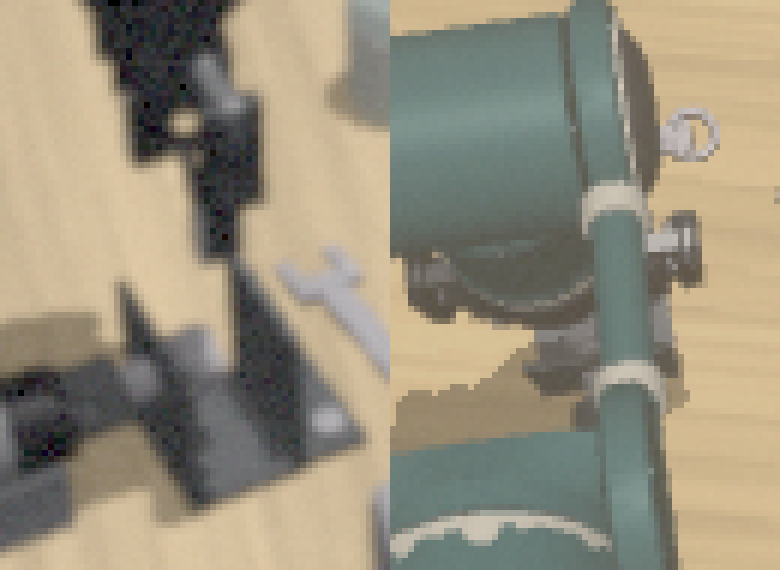

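```bash
python3 - <<'E'
from h import *
u=np.array([.233,-.972,0]);T=np.array([.4998,.1477,.1471])
for k,z in((.034,.1531),(.041,.1531)): print(proj("side",T+u*k+[0,0,z-.1471]))
# sensitivity and head expected centre-top
print("head top",proj("side",[.499,.1477,.0765]),"plates L tops",proj("side",np.array([.499,.1477,.09])-u*.038+np.array([.972,.233,0])*-.022),proj("side",np.array([.499,.1477,.09])-u*.038+np.array([.972,.233,0])*.034))
print("top: ",proj("top",[.499,.1477,.0735]))
E
```

```text
[245.8926 181.8277]
[246.9938 183.4219]
head top [242.2062 195.1438] plates L tops [229.3108 185.8772] [247.4143 179.8243]
top:  [233.4557 233.5591]
```

The finger tip at about (245,180) agrees with its projection, and it lines up with the head at (242.6,197). I'll go straight down slowly.

Converted, 104 mm / 600 = 0.1733, 100 mm / 600 = 0.1667.

Emit:
play_rows(targets=[{"linear": [0, 0, 0.025], "rotation": [0, 0, 0], "fingers": -0.6}, {"linear": [0, 0, 0.05], "rotation": [0, 0, 0], "fingers": -0.6}, {"linear": [0, 0, 0.07], "rotation": [0, 0, 0], "fingers": -0.6}, {"linear": [0, 0, 0.0867], "rotation": [0, 0, 0], "fingers": -0.6}, {"linear": [0, 0, 0.1], "rotation": [0, 0, 0], "fingers": -0.6}, {"linear": [0, 0, 0.1133], "rotation": [0, 0, 0], "fingers": -0.6}, {"linear": [0, 0, 0.1267], "rotation": [0, 0, 0], "fingers": -0.6}, {"linear": [0, 0, 0.14], "rotation": [0, 0, 0], "fingers": -0.6}, {"linear": [0, 0, 0.1533], "rotation": [0, 0, 0], "fingers": -0.6}, {"linear": [0, 0, 0.1667], "rotation": [0, 0, 0], "fingers": -0.6}, {"linear": [0, 0, 0.1733], "rotation": [0, 0, 0], "fingers": -0.6}, {"linear": [0, 0, 0.1733], "rotation": [0, 0, 0], "fingers": -0.6}])

```text
time_s: 14.35
tcp_pos: [0.4977, 0.1475, 0.0403]
tcp_rot: [0.993, 0.117, -0.0, 0.0]
contact_force: [0.0, 0.2, -0.6]
grip_width: 0.0681
gripper_force: 0.0
```

```bash
python3 - <<'E'
from h import *
go([.4998,.1478,.0405],-76.5)
s=capture("side")
def c(im,x,y,w,h,k):
    o=cv2.resize(im[y:y+h,x:x+w,::-1],None,fx=k,fy=k,interpolation=cv2.INTER_CUBIC);return (255*(o/255.)**.5).astype(np.uint8)
cv2.imwrite("pics/z7.png",c(s,210,150,70,75,8))
E
```

```text
t 14.35 tcp [0.4977 0.1475 0.0403] w 0.06813123976743067 j [0.24   0.1738 2.1021 0.     0.8665 1.5754] F [ 0.0136  0.1625 -0.6321]
lin [ 2.1  0.2 -0.2] rot [-0.    0.05 -0.01]
```

View pics/z7.png

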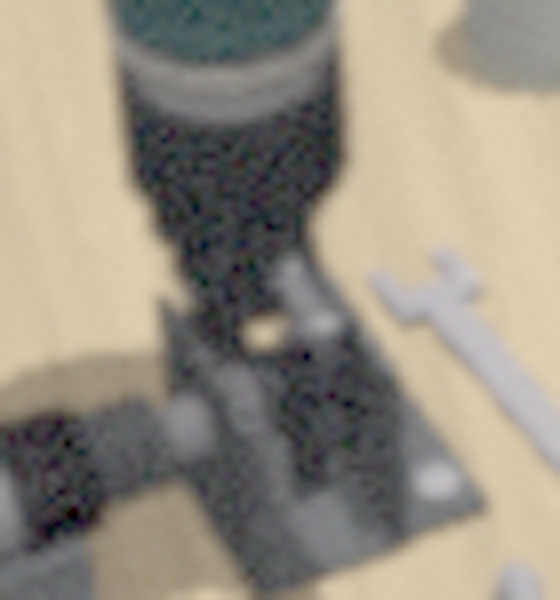

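The near finger stands clear of both plates, beside the head. I'll shift 2 mm, then wait for the flats to come round to face the fingers, which should be near t = 19.5 s.

Converted, 2 mm / 600 = 0.0033.

Emit:
play_rows(targets=[{"linear": [0.0033, 0, 0], "rotation": [0, 0, 0], "fingers": -0.6}, {"linear": [0.0033, 0, 0], "rotation": [0, 0, 0], "fingers": -0.6}, {"linear": [0.0033, 0, 0], "rotation": [0, 0, 0], "fingers": -0.6}, {"linear": [0.0033, 0, 0], "rotation": [0, 0, 0], "fingers": -0.6}, {"linear": [0.0033, 0, 0], "rotation": [0, 0, 0], "fingers": -0.6}, {"linear": [0.0033, 0, 0], "rotation": [0, 0, 0], "fingers": -0.6}, {"linear": [0.0033, 0, 0], "rotation": [0, 0, 0], "fingers": -0.6}, {"linear": [0.0033, 0, 0], "rotation": [0, 0, 0], "fingers": -0.6}, {"linear": [0.0033, 0, 0], "rotation": [0, 0, 0], "fingers": -0.6}, {"linear": [0.0033, 0, 0], "rotation": [0, 0, 0], "fingers": -0.6}, {"linear": [0.0033, 0, 0], "rotation": [0, 0, 0], "fingers": -0.6}, {"linear": [0.0033, 0, 0], "rotation": [0, 0, 0], "fingers": -0.6}])

```text
time_s: 15.9
tcp_pos: [0.5, 0.148, 0.0408]
tcp_rot: [0.993, 0.117, -0.0, -0.0]
contact_force: [0.8, -1.0, -0.1]
grip_width: 0.0683
gripper_force: 0.0
```

Emit:
play_rows(targets=[{"linear": [0, 0, 0], "rotation": [0, 0, 0], "fingers": -0.6}, {"linear": [0, 0, 0], "rotation": [0, 0, 0], "fingers": -0.6}, {"linear": [0, 0, 0], "rotation": [0, 0, 0], "fingers": -0.6}, {"linear": [0, 0, 0], "rotation": [0, 0, 0], "fingers": -0.6}, {"linear": [0, 0, 0], "rotation": [0, 0, 0], "fingers": -0.6}, {"linear": [0, 0, 0], "rotation": [0, 0, 0], "fingers": -0.6}, {"linear": [0, 0, 0], "rotation": [0, 0, 0], "fingers": -0.6}, {"linear": [0, 0, 0], "rotation": [0, 0, 0], "fingers": -0.6}, {"linear": [0, 0, 0], "rotation": [0, 0, 0], "fingers": -0.6}, {"linear": [0, 0, 0], "rotation": [0, 0, 0], "fingers": -0.6}, {"linear": [0, 0, 0], "rotation": [0, 0, 0], "fingers": -0.6}, {"linear": [0, 0, 0], "rotation": [0, 0, 0], "fingers": -0.6}])

```text
time_s: 17.4
tcp_pos: [0.5, 0.148, 0.0408]
tcp_rot: [0.993, 0.117, -0.0, -0.0]
contact_force: [0.2, -0.2, 0.6]
grip_width: 0.0681
gripper_force: 0.0
```

Emit:
play_rows(targets=[{"linear": [0, 0, 0], "rotation": [0, 0, 0], "fingers": -0.6}, {"linear": [0, 0, 0], "rotation": [0, 0, 0], "fingers": -0.6}, {"linear": [0, 0, 0], "rotation": [0, 0, 0], "fingers": -0.6}, {"linear": [0, 0, 0], "rotation": [0, 0, 0], "fingers": -0.6}, {"linear": [0, 0, 0], "rotation": [0, 0, 0], "fingers": -0.3}, {"linear": [0, 0, 0], "rotation": [0, 0, 0], "fingers": 0}, {"linear": [0, 0, 0], "rotation": [0, 0, 0], "fingers": 0.1}, {"linear": [0, 0, 0], "rotation": [0, 0, 0], "fingers": 0.3}, {"linear": [0, 0, 0], "rotation": [0, 0, 0], "fingers": 0.5}, {"linear": [0, 0, 0], "rotation": [0, 0, 0], "fingers": 1}, {"linear": [0, 0, 0], "rotation": [0, 0, 0], "fingers": 1}, {"linear": [0, 0, 0], "rotation": [0, 0, 0], "fingers": 1}])

```text
time_s: 18.9
tcp_pos: [0.4999, 0.1486, 0.0412]
tcp_rot: [0.993, 0.117, -0.0, -0.0]
contact_force: [-2.9, 4.1, 4.8]
grip_width: 0.0304
gripper_force: 49.0
```

Emit:
play_rows(targets=[{"linear": [0, 0, 0], "rotation": [0, 0, 0], "fingers": 1}, {"linear": [0, 0, 0], "rotation": [0, 0, 0], "fingers": 1}, {"linear": [0, 0, 0], "rotation": [0, 0, 0], "fingers": 1}, {"linear": [0, 0, 0], "rotation": [0, 0, 0], "fingers": 1}, {"linear": [0, 0, 0], "rotation": [0, 0, 0], "fingers": 1}, {"linear": [0, 0, 0], "rotation": [0, 0, 0], "fingers": 1}])

```text
time_s: 19.65
tcp_pos: [0.4999, 0.1486, 0.0411]
tcp_rot: [0.993, 0.117, -0.0, -0.0]
contact_force: [-2.7, 4.3, 4.9]
grip_width: 0.0306
gripper_force: 49.0
```

```bash
python3 - <<'E'
from h import *
st=status.observe();print(st["contact_force"],st["wrist_torque"],st["grip_width"])
s=capture("side");a=cv2.imread("pics/side5.png")[...,::-1]
d=np.abs(s.astype(int)-a).max(2)
print("defenders diff",d[245:330,245:330].mean(),d[255:315,252:262].max(),d[260:300,305:322].max(),"spanner",d[205:220,280:295].mean(),"nut",d[228:238,280:288].mean(),"tape",d[285:320,205:245].mean())
E
```

```text
[-2.6891  4.3474  4.8544] [0.9051 0.5433 0.0786] 0.030582127785186066
defenders diff 12.057439446366782 85 19 spanner 79.72 nut 4.9375 tape 31.693571428571428
```

```bash
python3 - <<'E'
from h import *
def cen(im):
    h=cv2.cvtColor(np.ascontiguousarray(im),cv2.COLOR_RGB2HSV);m=((h[...,2]<45)).astype(np.uint8);r=[]
    for x0,y0,x1,y1 in((258,248,316,278),):
        q=np.argwhere(m[y0:y1,x0:x1]);r.append((len(q),(q.mean(0)+[y0,x0]).round(2)))
    w=((h[...,1]<45)&(h[...,2]>120)).astype(np.uint8)
    for x0,y0,x1,y1 in((252,265,270,310),(305,262,324,300)):
        q=np.argwhere(w[y0:y1,x0:x1]);r.append((len(q),(q.mean(0)+[y0,x0]).round(2)))
    return r
print(cen(cv2.imread("pics/side5.png")[...,::-1]))
a=capture("side")
for _ in range(6): b=capture("side")
print(cen(a));print(cen(b)); print(np.abs(a.astype(int)-b)[245:330,245:330].max())
E
```

```text
[(560, array([262.16, 285.17])), (60, array([290.47, 260.23])), (98, array([275.53, 315.66]))]
[(547, array([262.02, 285.94])), (139, array([284.82, 257.99])), (96, array([275.55, 315.72]))]
[(545, array([262.02, 285.87])), (140, array([284.76, 257.99])), (96, array([275.55, 315.72]))]
23
```

```bash
python3 -c "
from cell import robot,status
s=status.observe();print(s['time_s'],s['grip_width'],s['gripper_force']);print(robot.close_job())"
```

```text
20.05 0.030789054045807028 48.990838788449764
the job is handed in; nothing more can be done
None
```

I handed the job in at 20 s of the 61 s: the ear defenders hang still on the rail with one cup each side, and the fingers hold the bolt head across its flats at 49 N with a steady 30.6 mm opening. I did not separately check that the other bench items were undisturbed.

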